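# Pull the dust filter and hold it over the tray

### The arm

A 6-joint arm with a two-finger parallel gripper is mounted at the origin on the work surface. World frame = base frame: x ahead of the robot, y to its left, z up, the work surface at z = 0. Lengths are in m, angles in rad, forces in N, time in s.
With the tool pointing down it reaches from about 0.25 to 0.725 m from the base axis. Payload 4 kg.
Tool frame: the origin (TCP) lies at the very end of the fingers, on their centre line; the grasp point (between the pads) lies 19 mm behind it; z points along the fingers, y is the line along which they close (so a half turn about z gives the same grasp; the last joint's range is limited). The gripper opens to 85 mm and grips with 20 to 120 N. Pads are 22 mm wide; open, the fingers measure 114 mm over their backs; the gripper's body (76 mm by 85 mm) begins 54 mm behind the grasp point. The pads swing forward as they close: fully open they stand 13 mm farther back than shut.
Start: joints at [1.159, 0.241, 0.005, 1.335, 0, 1.571], TCP at [0.2, 0.458, 0.231] pointing down, gripper open.
Joint ranges: [-2.72, 2.72], [-1.05, 1.87], [-1.09, 1.28], [-1.99, 2.15], [-1.42, 1.44], [-3.14, 3.14]. Speed limits (rad/s): [2.79, 2.79, 3.14, 3.14, 3.14, 3.14].

### API

Orientations are given as a unit quaternion [x, y, z, w].
In Python, from workcell import bot, vision, workorder gives the robot as it stands.
- The arm moves only by the shell command python3 -m creep 'ROWS' [OPENING]. ROWS is JSON, a list of rows, each a list of 2 entries, a list of its own where there are three numbers: the shift along the tool's x, y, z in mm, then the turn, a rotation vector about the tool's x, y, z in rad. In form: [[[dx, dy, dz], [wx, wy, wz]], ...]. A call has 1 to 12 rows; each row shifts and turns the commanded pose from where the row before left it, along the tool's axes as they then stand; what a row does not reach is not made up. A row lasts 1/8 s, in which the tool goes at most 62.5 mm and 10.7 degrees, less where a joint would pass 70% of its speed; a pose out of reach is approached as far as the arm can. A call is refused whole if a number of a shift passes 62.5 or a number of a turn 0.188, either way. A call with a gripper value outside its range is refused whole. OPENING is the finger opening in mm, from 0 to 85.4, set as the call begins (- or left out, the last holds). The fingers move at their own pace and stop on an object; the grip force is fixed at half the most. Time passes only in rows, so rows that do not move let the fingers close. It gives the time, the measured TCP pose, the force, the opening and the grip force at its end, in the units of the state.
- bot.get_obs(): the state, without advancing time (a new reading comes with each control period).
- vision.camera(name): name is "side" or "top"; returns a dict with "image" (400x640x3 uint8, blue, green, red), "z_map" (400x640 float32, m along the optical axis (not along the pixel's ray), 0 where there is no reading), "K" (3x3 intrinsics, pixels), "rvec" (rotation vector, rad) and "tvec" (3), from world to camera coordinates, as OpenCV has them. Camera axes: x right, y down, z forward; pixel columns grow to the right and rows downward; lengths in m; the calibration is good to about 2 mm. A picture is of the moment at which its call begins.
- workorder.job_done(): hands the job in; it is judged then, once.
Trained networks look in a picture, given as the dict that the camera call returned (one of the last four; its "shot" number tells which), for a name from the list of things; names that differ only in an ending like _2 or _b are one class to them, and where a whole thing is asked for, a point or a joint stands for the part that bears it (a point fixed in the world has none). Each returns a list of dicts, best first, with "score" (0 to 1); they miss things now and then, are a little off and sometimes report something else, mostly with a low value. They report only what shows in the picture. A call takes as long as a camera call.
- vision.spot_in(picture, query): "position" ([column, row] in pixels, amid what is visible of it).
- vision.place_of(picture, query): "position" ([column, row] in pixels: a listed point, or the origin of a listed thing).
The state is a dict: "clock": time; "joint_pos": joint angles; "joint_vel": joint speeds; "tau": joint torques, N m; "eef_pos": TCP position; "tool_rot": TCP orientation; "ft_force": force on the tool from outside, world axes, zero at the start; "ft_torque": the same for the moment, N m; "grip_width": finger opening in m; "grasp_force": force on a finger pad.
Only numpy, scipy, OpenCV 4.12 (cv2) and the standard library are available. Lean on these libraries where they do the work, as an engineer would, in place of code of your own. Each camera call takes 0.05 s, during which the arm holds its last target. There are 200 camera calls.

### The job

Service the workshop dust extractor: take the loose wooden lid off the filter box by its brass knob and set it down flat, knob up, in the middle of the black rubber mat, then swing the grey flap under it up until it stands open. Draw the filter plate out of the box by its red tab and finish while holding it upright in the gripper over the middle of the blue tray, clear of the tray and everything else. Do not drop it, leave the flap standing open, and leave the glue bottle, the jar and the wood offcut alone.

Things in the scene. Friction and masses are not known exactly. Their poses are not given: they have to be found in the camera images.
- filterbox: Fixed plywood box, open-topped, 150 (x) x 170 (y) x 125 mm high, walls 6, floor 12 mm; origin: centre of underside, x away from the robot at yaw 0 (yaw varies). A dark ledge 12 mm wide, its top 105 mm up, runs round the outside. The filter stands in two U guides on the y walls at box x = -20 mm; guide tops 77 mm up, 3 mm play.
- lid: Loose wooden cap, 168 x 188 x 70 mm, open below, walls 5 mm, resting on the box's ledge with 4 mm play, hiding the flap; origin: centre of its lower edge. Brass knob on its axis: upright cylinder 30 mm in diameter, from 70 to 104 mm above the origin. The flap's handle reaches 58 mm up into it: lift straight up at least 70 mm. About 0.3 kg.
- flap (a joint): Grey flap, 150 x 158 x 6 mm, that covers the box's top, hinged along the far (+x) rim. Angle in rad: 0 shut, 1.57 upright, stop at 1.9. The hinge is stiff: the flap stays at any angle where it is left; it takes about 3 N at the handle to lift.
- flap_handle (a point): Centre of the flap's yellow handle bar, a cylinder along box y, 14 mm in diameter, 36 mm long, on one thin central stem, 28 mm above the flap's middle plane (25 above its face), 135 mm from the hinge line, 15 mm from the free edge. Pinched by its two ends it can turn in the fingers as the flap swings. Moves with the flap.
- flap_hinge (a point): Centre of the flap's hinge line, on the box's far rim, 75 mm from the box centre along box x and 128 mm up; the hinge line runs along box y.
- filter: Filter plate hidden under the flap: blue frame, white pleats, 12 (x) x 110 (y) x 75 mm high; red pull tab upright on the middle of its top edge, 10 (x) x 30 (y) mm, from 75 to 109 mm above the origin. Origin: centre of underside, on the box's floor 12 mm above the bench; axes along the box's. Pulls straight up freely. About 0.16 kg.
- tray: Blue plastic tray, fixed, 200 x 200 x 45 mm high, walls 4 mm, origin at the centre of its underside. Stands to the left or the right of the box.
- mat: Black rubber mat, fixed, 220 x 220 x 3 mm thick, origin at the centre of its underside. Lies on the side of the box away from the tray.
- glue: Yellow glue bottle with an orange cap, 54 mm in diameter, 130 mm tall, origin at its base; a bystander, leave it alone.
- jar: Glass jar with a steel cap, 60 mm in diameter, 75 mm tall, origin at its base; a bystander, leave it alone.
- offcut: Dark wood offcut, 50 x 90 x 40 mm high, origin at the centre of its underside; a bystander, leave it alone.

How it is judged:
On the way, in this order (a step that is already met when the one before it is completed fails the run):
1. the lid rests flat, knob up, on the mat, let go (horizontal distance between lid and mat below 0.05 m and height (world z) of lid below 0.012 m and angle between lid's own z axis and vertical below 0.08 rad and contact force between the fingers and lid below 0.2 N), for 0.3 s.
2. the flap stands open (value of joint flap above 1.2 rad), for 0.2 s.
3. the fingers have drawn the filter plate up out of the box (z of filter in the frame of filterbox above 0.13 m and contact force between the fingers and filter above 1 N), for 0.2 s.
At the end, for the whole second after the job is handed in: Fingers hold the filter still, tilted < 0.25 rad, underside > 55 mm above the bench, within 50 mm (horizontally) of the tray centre, touching no tray, box or lid; flap beyond 1.2 rad; lid let go, flat, knob up, lower edge < 12 mm high, within 50 mm of the mat centre (all of step 1 and value of joint flap above 1.2 rad and horizontal distance between filter and tray below 0.05 m and height (world z) of filter above 0.055 m and angle between filter's own z axis and vertical below 0.25 rad and contact force between the fingers and filter above 1 N and linear speed of filter below 0.03 m/s and contact force between filter and tray below 0.1 N and contact force between filter and filterbox below 0.1 N and contact force between filter and lid below 0.1 N); the arm keeps its last pose, push and grip.
It fails at once if the glue bottle is moved more than 30 mm (distance of glue from where it was at the start of the episode above 0.03 m).
It fails at once if the jar is moved more than 30 mm (distance of jar from where it was at the start of the episode above 0.03 m).
It fails at once if the wood offcut is moved more than 30 mm (distance of offcut from where it was at the start of the episode above 0.03 m).
It fails at once if the filter plate is dropped: out of the fingers and clear of the box (contact force between the fingers and filter below 0.01 N and z of filter in the frame of filterbox above 0.16 m).
It also fails if it takes over 70 s, if anything falls off the work surface, if the arm or the gripper's body presses on something with over 40 N, if the wrist force passes 120 N, or if a joint passes its speed limit or range.

## Working session

There is one attempt and no reset: what is moved stays moved. The work goes in short steps, Python scripts to look and compute and a shell command to move; the robot and the scene stay as the last step left them, time stands still between calls to the robot, and variables do not carry over. Pictures are saved under pics/ and viewed, at most 10 in all, crops included, and the job is handed in when it is done.

```bash
mkdir -p pics; cat > h.py <<'E'
import numpy as np, cv2
from scipy.spatial.transform import Rotation as R
from workcell import bot, vision, workorder
def cam(n,save=None):
    p=vision.camera(n)
    if save: cv2.imwrite('pics/'+save,p['image'])
    return p
def ray(p,uv):
    Rm=cv2.Rodrigues(np.array(p['rvec'],float))[0]; t=np.array(p['tvec'],float).ravel()
    d=Rm.T@np.linalg.inv(p['K'])@np.array([uv[0],uv[1],1.]); return -Rm.T@t,d
def atz(p,uv,z):
    o,d=ray(p,uv); return o+d*(z-o[2])/d[2]
def cloud(p):
    z=p['z_map']; v,u=np.mgrid[0:z.shape[0],0:z.shape[1]]
    K=p['K']; c=np.stack([(u-K[0,2])/K[0,0]*z,(v-K[1,2])/K[1,1]*z,z],-1)
    Rm=cv2.Rodrigues(np.array(p['rvec'],float))[0]; t=np.array(p['tvec'],float).ravel()
    w=(c-t)@Rm; w[z==0]=np.nan; return w
E
python3 - <<'E'
from h import *
o=bot.get_obs(); print(o['eef_pos'],o['tool_rot'],o['grip_width']); print(R.from_quat(o['tool_rot']).as_matrix().round(3))
for n in ['top','side']:
    p=cam(n,n+'0.png'); w=cloud(p); print(n,ray(p,(320,200))[0])
    for q in ['filterbox','lid','flap_handle','flap_hinge','tray','mat','glue','jar','offcut']:
        for f in (vision.place_of,vision.spot_in):
            r=f(p,q)
            if r:
                u=np.array(r[0]['position']);i=u.round().astype(int).clip(0,[639,399])
                print(q,f.__name__,u.round(1),round(r[0]['score'],2),'z0',atz(p,u,0).round(3)[:2],'depth',w[i[1],i[0]].round(3))
E
```

```text
[0.19986093 0.45761094 0.23040675] [ 2.04434901e-01  9.78879586e-01 -1.04180215e-03 -2.06651388e-04] 0.08536919251668033
[[-0.916  0.4   -0.001]
 [ 0.4    0.916 -0.002]
 [-0.    -0.002 -1.   ]]
top [ 0.39685185 -0.0042181   1.44250673]
filterbox call [194.7 241.1] 0.22 z0 [0.491 0.332] depth [0.491 0.33  0.005]
filterbox call [310.5 191.7] 0.59 z0 [0.636 0.011] depth [0.624 0.011 0.068]
lid call [321.7 231.5] 0.76 z0 [ 0.523 -0.023] depth [ 0.504 -0.021  0.207]
lid call [387.1 167.5] 0.74 z0 [ 0.711 -0.208] depth [ 0.694 -0.198  0.072]
tray call [192.6 243. ] 0.9 z0 [0.485 0.338] depth [0.485 0.335 0.005]
tray call [193.6 244. ] 0.63 z0 [0.482 0.335] depth [0.482 0.333 0.004]
mat call [436.4 254.6] 0.63 z0 [ 0.463 -0.346] depth [ 0.462 -0.342  0.01 ]
mat call [436.9 255.4] 0.9 z0 [ 0.461 -0.347] depth [ 0.462 -0.347  0.002]
glue call [245.  150.5] 0.68 z0 [0.753 0.201] depth [0.73  0.187 0.101]
glue call [242.2 146.4] 0.92 z0 [0.765 0.21 ] depth [0.735 0.192 0.124]
jar call [384.  169.2] 0.58 z0 [ 0.706 -0.199] depth [ 0.69  -0.189  0.078]
jar call [386.4 170.1] 0.66 z0 [ 0.703 -0.20
[... 732 characters left out ...]
0.325] depth [0.485 0.317 0.007]
tray call [250.9 141.1] 0.96 z0 [0.479 0.357] depth [0.479 0.352 0.005]
mat call [292.7 374.9] 0.77 z0 [ 0.459 -0.356] depth [ 0.46  -0.358  0.004]
mat call [296.7 363.7] 0.91 z0 [ 0.472 -0.335] depth [ 0.472 -0.339  0.007]
glue call [353.7 169.1] 0.81 z0 [0.737 0.174] depth [0.737 0.17  0.005]
glue call [354.5 149.3] 0.95 z0 [0.761 0.251] depth [0.735 0.173 0.076]
jar call [380.4 284.7] 0.83 z0 [ 0.694 -0.198] depth [ 0.681 -0.224  0.044]
jar call [382.1 277.1] 0.95 z0 [ 0.704 -0.179] depth [ 0.685 -0.22   0.068]
offcut call [327.2 134.3] 0.67 z0 [0.701 0.332] depth [0.69  0.289 0.04 ]
offcut call [325.8 130.2] 0.88 z0 [0.702 0.351] depth [0.692 0.307 0.039]
```

```bash
python3 - <<'E'
from h import *
p=cam('top'); w=cloud(p)
def rect(m):
    m=cv2.morphologyEx(m.astype(np.uint8),cv2.MORPH_OPEN,np.ones((3,3)))
    n,l,s,c=cv2.connectedComponentsWithStats(m); k=1+np.argmax(s[1:,4]); pts=w[l==k][:,:2]
    r=cv2.minAreaRect((pts*1000).astype(np.float32)); print(np.round(r[0]),np.round(r[1]),round(r[2],1), np.nanmean(w[l==k],0).round(3),s[k,4])
with np.errstate(invalid='ignore'):
    print('lidtop');rect((abs(w[...,2]-.175)<.008)&(w[...,0]>.35)&(abs(w[...,1])<.2))
    print('knob');rect((abs(w[...,2]-.209)<.01)&(w[...,0]>.4)&(abs(w[...,1])<.1))
    im=p['image'].astype(int)
    print('tray');b=(im[...,0]-im[...,2]>40)&(w[...,1]>.15)&(w[...,2]<.07);rect(b)
    print('mat');rect((im.max(2)<70)&(w[...,1]<-.15)&(abs(w[...,2])<.012))
E
```

```text
lidtop
[515. -24.] [168. 188.] 18.2 [ 0.514 -0.024  0.175] 4966
knob
[514. -24.] [27. 27.] 0.9 [ 0.515 -0.025  0.209] 111
tray
[483. 331.] [195. 195.] 89.4 [0.481 0.333 0.006] 4693
mat
[ 462. -355.] [215. 218.] 2.9 [ 0.461 -0.354  0.003] 5832
```

View pics/top0.png

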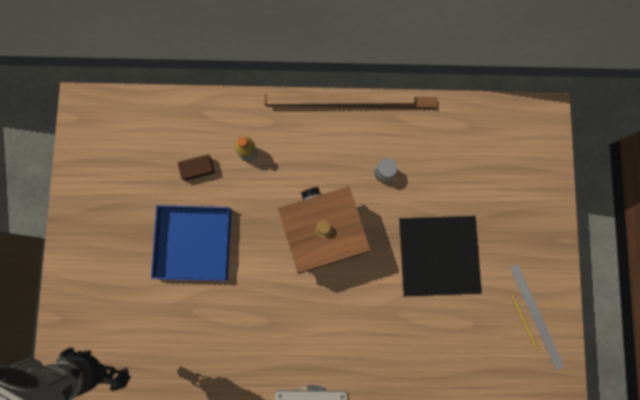

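View pics/side0.png

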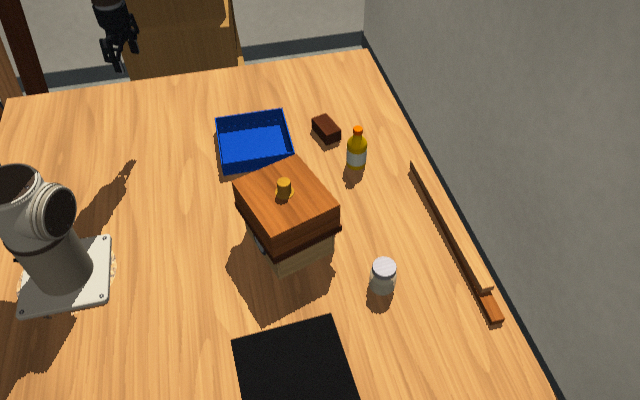

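```bash
cat >> h.py <<'E'
YAW=np.deg2rad(18.2); C=np.array([.515,-.024])
def bx(x,y,z): return np.array([C[0]+x*np.cos(YAW)-y*np.sin(YAW),C[1]+x*np.sin(YAW)+y*np.cos(YAW),z])
def todo(t,yaw=YAW):
    o=bot.get_obs(); T=R.from_quat(o['tool_rot'])
    c,s=np.cos(yaw),np.sin(yaw); G=R.from_matrix(np.array([[-c,-s,0],[-s,c,0],[0,0,-1]]).T)
    print('shift mm',(T.inv().apply(np.array(t)-o['eef_pos'])*1000).round(1),'turn',(T.inv()*G).as_rotvec().round(3),'tcp',np.round(o['eef_pos'],4),'F',np.round(o['ft_force'],1),'w',round(o['grip_width']*1000,1),'gf',round(o['grasp_force'],1),'t',round(o['clock'],2))
E
python3 -m creep '[[[0,0,0],[0,0,-0.18]],[[0,0,0],[0,0,-0.18]],[[0,0,0],[0,0,-0.18]],[[0,0,0],[0,0,-0.18]],[[-12,-46,-2],[0,0,0]],[[-12,-46,-2],[0,0,0]],[[-12,-46,-2],[0,0,0]],[[-12,-46,-2],[0,0,0]],[[-12,-46,-2],[0,0,0]],[[-12,-46,-2],[0,0,0]],[[-12,-46,-2],[0,0,0]],[[-12,-46,-2],[0,0,0]]]' 85
python3 -c "
from h import *
todo(bx(0,0,.25))"
```

```text
clock: 3.45
eef_pos: [0.404, 0.1353, 0.2476]
tool_rot: [-0.154, 0.988, 0.0, 0.0]
ft_force: [1.3, 0.0, 0.4]
grip_width: 0.0849
grasp_force: 0.0
shift mm [ -57.4 -185.5   -2.4] turn [ 0.     0.001 -0.009] tcp [0.404  0.1353 0.2476] F [1.3 0.  0.4] w 84.9 gf 0.0 t 3.45
```

```bash

python3 -m creep '[[[-14,-46,0],[0,0,-0.009]],[[-14,-46,0],[0,0,0]],[[-14,-46,0],[0,0,0]],[[-14,-46,0],[0,0,0]],[[0,0,0],[0,0,0]],[[0,0,0],[0,0,0]]]' 85
python3 -c "
from h import *
todo(bx(0,0,.178))"
```

```text
clock: 4.2
eef_pos: [0.513, -0.0208, 0.247]
tool_rot: [-0.158, 0.987, 0.0, -0.0]
ft_force: [0.8, 0.2, -0.4]
grip_width: 0.085
grasp_force: 0.0
shift mm [-0.9 -3.7 69. ] turn [ 0.001 -0.001 -0.001] tcp [ 0.513  -0.0208  0.247 ] F [ 0.8  0.2 -0.4] w 85.0 gf 0.0 t 4.2
```

```bash

python3 -m creep '[[[-1,-2,18],[0,0,0]],[[0,-2,18],[0,0,0]],[[0,0,18],[0,0,0]],[[0,0,14],[0,0,0]],[[0,0,0],[0,0,0]],[[0,0,0],[0,0,0]]]' 85
python3 -m creep '[[[0,0,0],[0,0,0]],[[0,0,0],[0,0,0]],[[0,0,0],[0,0,0]],[[0,0,0],[0,0,0]],[[0,0,0],[0,0,0]],[[0,0,0],[0,0,0]],[[0,0,0],[0,0,0]],[[0,0,0],[0,0,0]]]' 10
python3 -c "
from h import *
todo(bx(0,0,.268))"
```

```text
clock: 4.95
eef_pos: [0.516, -0.0241, 0.18]
tool_rot: [-0.158, 0.987, -0.0, 0.001]
ft_force: [0.2, -0.1, -0.5]
grip_width: 0.0848
grasp_force: 0.0
clock: 5.95
eef_pos: [0.516, -0.0245, 0.1798]
tool_rot: [-0.158, 0.987, -0.0, 0.0]
ft_force: [-0.8, -0.9, 5.4]
grip_width: 0.0284
grasp_force: 59.8
shift mm [  0.7   0.7 -88.2] turn [-0.     0.001 -0.   ] tcp [ 0.516  -0.0245  0.1798] F [-0.8 -0.9  5.4] w 28.4 gf 59.8 t 5.95
```

```bash

python3 -m creep '[[[0,0,-5],[0,0,0]],[[0,0,-10],[0,0,0]],[[0,0,-12],[0,0,0]],[[0,0,-12],[0,0,0]],[[0,0,-12],[0,0,0]],[[0,0,-12],[0,0,0]],[[0,0,-12],[0,0,0]],[[0,0,-12],[0,0,0]],[[0,0,-8],[0,0,0]],[[0,0,0],[0,0,0]]]'
python3 - <<'E'
from h import *
cam('side','lift.png')
todo([.462,-.355,.28]); todo([.462,-.355,.078])
E
```

```text
clock: 7.2
eef_pos: [0.5161, -0.0244, 0.2751]
tool_rot: [-0.158, 0.987, -0.0, 0.001]
ft_force: [0.3, 0.1, -2.7]
grip_width: 0.0283
grasp_force: 59.4
shift mm [ 154.2 -297.3   -5.6] turn [-0.  0. -0.] tcp [ 0.5158 -0.0244  0.2744] F [-0.2  1.  -3.7] w 28.0 gf 59.4 t 7.25
shift mm [ 154.2 -297.3  196.4] turn [-0.  0. -0.] tcp [ 0.5158 -0.0244  0.2744] F [-0.2  1.  -3.7] w 28.0 gf 59.4 t 7.25
```

View pics/lift.png

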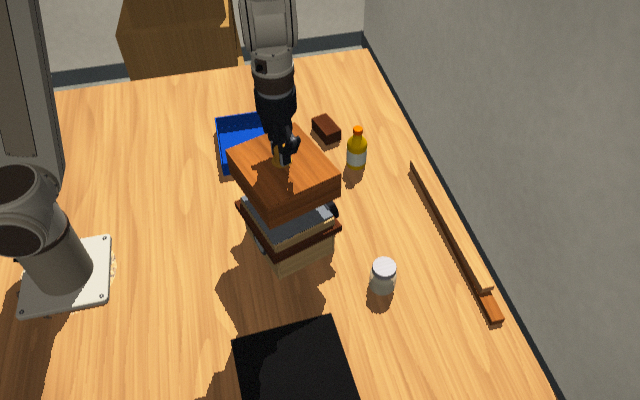

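The lid hangs level at (285,180), clear of the grey flap at (300,215); now carry it to the mat at (290,370).

```bash

python3 -m creep '[[[8,-15,0],[0,0,0]],[[15,-30,0],[0,0,0]],[[15,-30,0],[0,0,0]],[[15,-30,0],[0,0,0]],[[15,-30,0],[0,0,0]],[[15,-30,0],[0,0,0]],[[15,-30,0],[0,0,0]],[[15,-30,0],[0,0,0]],[[15,-30,0],[0,0,0]],[[15,-27,0],[0,0,0]],[[11,-15,0],[0,0,0]],[[0,0,0],[0,0,0]]]'
python3 -m creep '[[[0,0,20],[0,0,0]],[[0,0,25],[0,0,0]],[[0,0,25],[0,0,0]],[[0,0,25],[0,0,0]],[[0,0,25],[0,0,0]],[[0,0,25],[0,0,0]],[[0,0,20],[0,0,0]],[[0,0,10],[0,0,0]],[[0,0,5],[0,0,0]],[[0,0,0],[0,0,0]],[[0,0,0],[0,0,0]]]'
python3 -c "
from h import *
todo([.462,-.355,.078])"
```

```text
clock: 8.75
eef_pos: [0.4609, -0.3558, 0.2737]
tool_rot: [-0.157, 0.988, 0.0, -0.0]
ft_force: [0.9, -0.0, -2.5]
grip_width: 0.0287
grasp_force: 59.6
clock: 10.12
eef_pos: [0.4625, -0.355, 0.0952]
tool_rot: [-0.158, 0.987, -0.001, 0.001]
ft_force: [-0.4, 1.3, -2.5]
grip_width: 0.0281
grasp_force: 59.7
shift mm [ 0.5  0.2 17.2] turn [-0.001  0.001 -0.   ] tcp [ 0.4625 -0.355   0.0952] F [-0.4  1.3 -2.5] w 28.1 gf 59.7 t 10.12
```

```bash

python3 -m creep '[[[0,0,6],[0,0,0]],[[0,0,5],[0,0,0]],[[0,0,3],[0,0,0]],[[0,0,2],[0,0,0]],[[0,0,2],[0,0,0]],[[0,0,0],[0,0,0]],[[0,0,0],[0,0,0]]]'
```

```text
clock: 11.0
eef_pos: [0.4618, -0.3546, 0.0778]
tool_rot: [-0.158, 0.987, -0.0, 0.0]
ft_force: [-2.8, 2.2, 6.0]
grip_width: 0.0284
grasp_force: 60.5
```

```bash

python3 -m creep '[[[0,0,0],[0,0,0]],[[0,0,0],[0,0,0]],[[0,0,0],[0,0,0]],[[0,0,0],[0,0,0]],[[0,0,0],[0,0,0]],[[0,0,0],[0,0,0]],[[0,0,0],[0,0,0]],[[0,0,0],[0,0,0]]]' 85
python3 -m creep '[[[0,0,-20],[0,0,0]],[[0,0,-25],[0,0,0]],[[0,0,-25],[0,0,0]],[[0,0,-25],[0,0,0]],[[0,0,-25],[0,0,0]],[[0,0,-25],[0,0,0]],[[0,0,0],[0,0,0]],[[0,0,0],[0,0,0]]]'
python3 - <<'E'
from h import *
p=cam('top','after.png'); w=cloud(p)
print('expect handle',bx(-.06,0,.156),'hinge',bx(.075,0,.128))
for q in ['flap_handle','flap_hinge','lid']:
    for r in vision.place_of(p,q)[:2]:
        u=np.array(r['position']); print(q,u,round(r['score'],2),atz(p,u,{'flap_handle':.156,'flap_hinge':.128,'lid':.003}[q]).round(3))
im=p['image'].astype(int)
with np.errstate(invalid='ignore'):
    m=(im[...,2]-im[...,0]>70)&(im[...,1]-im[...,0]>50)&(abs(w[...,0]-.46)<.08)&(abs(w[...,1]+.03)<.09)&(w[...,2]>.14)
    print('yellow',m.sum(),w[m].mean(0).round(3),w[m][:,2].max())
    pts=w[(abs(w[...,2]-.073)<.008)&(w[...,1]<-.2)&(w[...,0]<.6)]; r=cv2.minAreaRect((pts[:,:2]*1000).astype(np.float32)); print('lid',r,pts.mean(0))
todo(bx(-.06,0,.23))
E
```

```text
clock: 12.0
eef_pos: [0.462, -0.3547, 0.0763]
tool_rot: [-0.158, 0.987, -0.0, 0.0]
ft_force: [-1.0, 0.5, 0.2]
grip_width: 0.0851
grasp_force: 0.0
clock: 13.0
eef_pos: [0.4616, -0.3543, 0.2202]
tool_rot: [-0.158, 0.987, 0.001, -0.0]
ft_force: [-1.2, -0.3, -1.2]
grip_width: 0.0849
grasp_force: 0.0
expect handle [ 0.45800168 -0.0427401   0.156     ] hinge [ 5.86247904e-01 -5.74881112e-04  1.28000000e-01]
flap_handle [331.8 253.6] 0.67 [ 0.455 -0.047  0.156]
flap_hinge [315.  200.3] 0.56 [ 0.593 -0.003  0.128]
flap_hinge [440.6 255.2] 0.39 [ 0.456 -0.326  0.128]
lid [438.3 255. ] 0.56 [ 0.462 -0.351  0.003]
yellow 54 [ 0.46  -0.044  0.162] 0.16770435560044442
lid ((460.39031982421875, -354.08648681640625), (168.10043334960938, 188.63389587402344), 18.275339126586914) [ 0.46087617 -0.33573684  0.07320451]
shift mm [-93.9 297.   -9.6] turn [ 0.002 -0.001 -0.   ] tcp [ 0.4614 -0.3542  0.2199] F [-0.4  0.   0.7] w 85.2 gf 0.0 t 13.2
```

View pics/after.png

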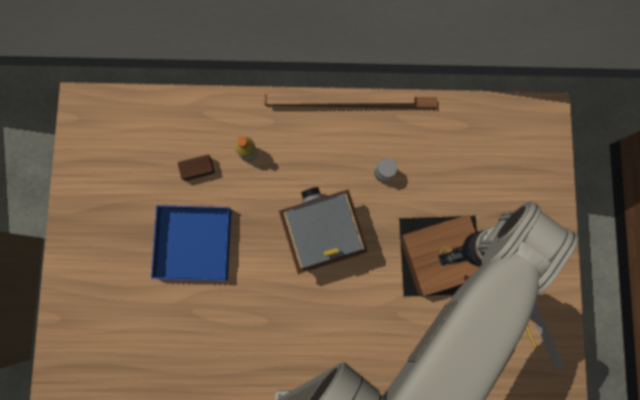

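The lid lies flat at the mat's centre (440,255) and the yellow handle at (332,253) is where I expected it; going there.

```bash

python3 -m creep '[[[-5,15,-1],[0,0,0]],[[-10,33,-1],[0,0,0]],[[-10,33,-1],[0,0,0]],[[-10,33,-1],[0,0,0]],[[-10,33,-1],[0,0,0]],[[-10,33,-1],[0,0,0]],[[-10,33,-1],[0,0,0]],[[-10,33,-1],[0,0,0]],[[-9,31,-1],[0,0,0]],[[-7,15,-1],[0,0,0]],[[-3,5,0],[0,0,0]],[[0,0,0],[0,0,0]]]' 65
python3 -c "
from h import *
todo(bx(-.06,0,.139))"
```

```text
clock: 14.7
eef_pos: [0.4588, -0.0433, 0.2312]
tool_rot: [-0.158, 0.987, -0.0, -0.0]
ft_force: [-0.6, -0.7, -0.6]
grip_width: 0.065
grasp_force: 0.0
shift mm [ 0.6  0.8 92.2] turn [-0. -0. -0.] tcp [ 0.4588 -0.0433  0.2312] F [-0.6 -0.7 -0.6] w 65.0 gf 0.0 t 14.7
```

```bash

python3 -m creep '[[[0,0,20],[0,0,0]],[[0,0,25],[0,0,0]],[[0,0,20],[0,0,0]],[[0,0,15],[0,0,0]],[[0,0,8],[0,0,0]],[[0,0,4],[0,0,0]],[[0,0,0],[0,0,0]],[[0,0,0],[0,0,0]]]'
python3 -m creep '[[[0,0,0],[0,0,0]],[[0,0,0],[0,0,0]],[[0,0,0],[0,0,0]],[[0,0,0],[0,0,0]],[[0,0,0],[0,0,0]],[[0,0,0],[0,0,0]]]' 20
python3 - <<'E'
from h import *
todo(bx(-.06,0,.139))
# arc increments in tool (x=-boxx, z=-up), steps of 0.1 rad
a0=np.arctan2(28,135); r=np.hypot(28,135)
for th in np.arange(.1,1.71,.1):
    f=lambda t:np.array([r*np.cos(a0+t),-r*np.sin(a0+t)])
    print(round(th,1),(f(th)-f(th-.1)).round(1),end=' ; ')
E
```

```text
clock: 15.7
eef_pos: [0.4591, -0.0433, 0.1399]
tool_rot: [-0.158, 0.987, -0.0, 0.001]
ft_force: [0.7, -0.1, 0.6]
grip_width: 0.0644
grasp_force: 0.0
clock: 16.45
eef_pos: [0.4592, -0.0439, 0.14]
tool_rot: [-0.158, 0.987, -0.001, 0.001]
ft_force: [-0.7, -4.5, 5.9]
grip_width: 0.0349
grasp_force: 59.7
shift mm [0.8 1.4 1. ] turn [-0.002  0.001 -0.001] tcp [ 0.4592 -0.0439  0.14  ] F [-0.7 -4.5  5.9] w 34.9 gf 59.7 t 16.45
0.1 [ -3.5 -13.3] ; 0.2 [ -4.8 -12.9] ; 0.3 [ -6.1 -12.4] ; 0.4 [ -7.3 -11.7] ; 0.5 [ -8.4 -10.9] ; 0.6 [ -9.4 -10. ] ; 0.7 [-10.4  -9. ] ; 0.8 [-11.2  -8. ] ; 0.9 [-12.   -6.8] ; 1.0 [-12.6  -5.6] ; 1.1 [-13.1  -4.3] ; 1.2 [-13.5  -3. ] ; 1.3 [-13.7  -1.6] ; 1.4 [-13.8  -0.2] ; 1.5 [-13.7   1.2] ; 1.6 [-13.5   2.5] ; 1.7 [-13.2   3.9] ;
```

```bash

python3 -m creep '[[[-3.5,0,-13.3],[0,0,0]],[[-4.8,0,-12.9],[0,0,0]],[[-6.1,0,-12.4],[0,0,0]],[[-7.3,0,-11.7],[0,0,0]],[[-8.4,0,-10.9],[0,0,0]],[[0,0,0],[0,0,0]]]'
python3 - <<'E'
from h import *
a0=np.arctan2(28,135)+.5; r=.1379
p=bx(.075-r*np.cos(a0),0,.128+r*np.sin(a0)-.019+.002); todo(p)
E
```

```text
clock: 17.2
eef_pos: [0.4874, -0.0345, 0.1999]
tool_rot: [-0.158, 0.987, -0.001, -0.001]
ft_force: [2.1, -4.5, -3.4]
grip_width: 0.0343
grasp_force: 61.0
shift mm [ 0.6  1.4 -0.5] turn [-0.001 -0.002 -0.001] tcp [ 0.4874 -0.0345  0.1999] F [ 2.1 -4.5 -3.4] w 34.3 gf 61.0 t 17.2
```

Small forces and still on the arc; continue.

```bash

python3 -m creep '[[[-9.4,0,-10],[0,0,0]],[[-10.4,0,-9],[0,0,0]],[[-11.2,0,-8],[0,0,0]],[[-12,0,-6.8],[0,0,0]],[[-12.6,0,-5.6],[0,0,0]],[[-13.1,0,-4.3],[0,0,0]],[[-13.5,0,-3],[0,0,0]],[[-13.7,0,-1.6],[0,0,0]],[[-13.8,0,-0.2],[0,0,0]],[[-13.7,0,1.2],[0,0,0]],[[-13.5,0,2.5],[0,0,0]],[[0,0,0],[0,0,0]]]'
python3 - <<'E'
from h import *
cam('side','flap.png')
a0=np.arctan2(28,135)+1.6; r=.1379
p=bx(.075-r*np.cos(a0),0,.128+r*np.sin(a0)-.019+.002); todo(p)
E
```

```text
clock: 18.7
eef_pos: [0.6183, 0.0085, 0.2458]
tool_rot: [-0.158, 0.987, -0.001, 0.001]
ft_force: [1.0, -3.2, 3.4]
grip_width: 0.0338
grasp_force: 59.2
shift mm [1.  1.3 0.6] turn [-0.001  0.001 -0.001] tcp [0.618  0.0085 0.2458] F [ 1.  -3.2  4.4] w 33.8 gf 59.2 t 18.75
```

View pics/flap.png

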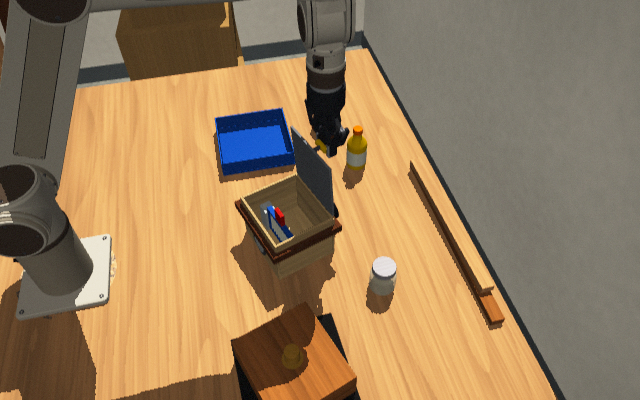

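Flap stands upright at (313,170), handle still in the fingers; the red tab shows at (279,215). Release and rise.

```bash

python3 -m creep '[[[0,0,0],[0,0,0]],[[0,0,0],[0,0,0]],[[0,0,0],[0,0,0]],[[0,0,0],[0,0,0]],[[0,0,-8],[0,0,0]],[[0,0,-15],[0,0,0]],[[0,0,-15],[0,0,0]],[[0,0,-15],[0,0,0]],[[0,0,-15],[0,0,0]],[[0,0,-12],[0,0,0]],[[0,0,0],[0,0,0]]]' 65
python3 - <<'E'
from h import *
todo(bx(-.02,0,.325))
for n in('side','top'):
    p=cam(n); w=cloud(p); im=p['image'].astype(int)
    m=(im[...,2]-im[...,1]>90)&(im[...,2]-im[...,0]>90)&(abs(w[...,0]-.5)<.1)&(abs(w[...,1]+.03)<.08)
    print('red',n,m.sum(), w[m].mean(0).round(3) if m.any() else '', 'expect',bx(-.02,0,.104).round(3))
    for r in vision.place_of(p,'filter')[:1]: print(r['score'],atz(p,r['position'],.012))
    g=(abs(im[...,2]-im[...,0])<25)&(w[...,2]>.15)&(w[...,2]<.29)&(abs(w[...,0]-.61)<.06)&(abs(w[...,1])<.09)
    print('flap pts boxx', g.sum(), [((w[g&(abs(w[...,2]-z)<.01)][:,:2]-C)@[np.cos(YAW),np.sin(YAW)]).mean().round(4) for z in(.17,.22,.26)])
E
```

```text
clock: 20.12
eef_pos: [0.6179, 0.009, 0.3268]
tool_rot: [-0.158, 0.987, -0.0, 0.001]
ft_force: [1.2, -0.7, 0.8]
grip_width: 0.065
grasp_force: 0.0
shift mm [128.    0.8   1.4] turn [-0.001  0.003 -0.   ] tcp [0.6179 0.009  0.3268] F [ 1.2 -0.7  0.8] w 65.0 gf 0.0 t 20.12
red side 49 [ 0.499 -0.033  0.122] expect [ 0.496 -0.03   0.104]
0.77 [ 0.50137388 -0.04083657  0.012     ]
flap pts boxx 1510 [np.float64(0.0717), np.float64(0.0684), np.float64(0.0671)]
red top 0  expect [ 0.496 -0.03   0.104]
flap pts boxx 41 [np.float64(0.0701), np.float64(0.0669), np.float64(0.064)]
```

```bash

python3 -m creep '[[[8,0,0],[0,0,0]],[[16,0,0],[0,0,0]],[[20,0,0],[0,0,0]],[[20,0,0],[0,0,0]],[[20,0,0],[0,0,0]],[[20,0,0],[0,0,0]],[[16,0,0],[0,0,0]],[[8,0,0],[0,0,0]],[[0,0,0],[0,0,0]]]'
python3 - <<'E'
from h import *
todo(bx(-.02,0,.094))
p=cam('top'); w=cloud(p); im=p['image'].astype(int)
m=(im[...,2]-im[...,1]>60)&(im[...,2]-im[...,0]>60)&(abs(w[...,0]-.5)<.1)&(abs(w[...,1]+.03)<.08)&(w[...,2]<.14)
print(m.sum(),w[m].mean(0) if m.any() else '')
p=cam('side'); w=cloud(p); im=p['image'].astype(int)
m=(im[...,2]-im[...,1]>90)&(im[...,2]-im[...,0]>90)&(abs(w[...,0]-.5)<.1)&(abs(w[...,1]+.03)<.08)&(w[...,2]<.135)
d=w[m][:,:2]-C; print(m.sum(),'boxx',(d@[np.cos(YAW),np.sin(YAW)]).round(3).tolist()[::4],'boxy',(d@[-np.sin(YAW),np.cos(YAW)]).round(3).tolist()[::4])
E
```

```text
clock: 21.45
eef_pos: [0.4953, -0.0311, 0.3255]
tool_rot: [-0.158, 0.987, -0.0, 0.0]
ft_force: [1.1, 0.4, -0.0]
grip_width: 0.0649
grasp_force: 0.0
shift mm [ -0.8   0.6 231.5] turn [-0.     0.    -0.001] tcp [ 0.4953 -0.0311  0.3255] F [ 1.1  0.4 -0. ] w 64.9 gf 0.0 t 21.45
0 
49 boxx [-0.015, -0.014, -0.014, -0.019, -0.02, -0.022, -0.016, -0.019, -0.022, -0.015, -0.016, -0.018, -0.02] boxy [0.01, 0.009, 0.009, 0.002, 0.001, 0.003, -0.004, -0.007, -0.007, -0.014, -0.014, -0.014, -0.016]
```

```bash

python3 -m creep '[[[-1,0,15],[0,0,0]],[[0,0,25],[0,0,0]],[[0,0,30],[0,0,0]],[[0,0,30],[0,0,0]],[[0,0,30],[0,0,0]],[[0,0,30],[0,0,0]],[[0,0,25],[0,0,0]],[[0,0,20],[0,0,0]],[[0,0,12],[0,0,0]],[[0,0,8],[0,0,0]],[[0,0,5],[0,0,0]],[[0,0,0],[0,0,0]]]'
python3 -m creep '[[[0,0,0],[0,0,0]],[[0,0,0],[0,0,0]],[[0,0,0],[0,0,0]],[[0,0,0],[0,0,0]],[[0,0,0],[0,0,0]],[[0,0,0],[0,0,0]],[[0,0,0],[0,0,0]]]' 15
python3 -c "
from h import *
todo(bx(-.02,0,.094))"
```

```text
clock: 23.05
eef_pos: [0.4968, -0.0307, 0.0954]
tool_rot: [-0.158, 0.987, -0.0, 0.0]
ft_force: [-0.6, 0.6, -0.4]
grip_width: 0.0653
grasp_force: 0.0
clock: 23.92
eef_pos: [0.4972, -0.0308, 0.0959]
tool_rot: [-0.158, 0.987, -0.0, 0.001]
ft_force: [0.2, -1.6, 5.6]
grip_width: 0.0289
grasp_force: 59.6
shift mm [1.  0.9 1.9] turn [-0.001  0.001 -0.001] tcp [ 0.4972 -0.0308  0.0959] F [ 0.2 -1.6  5.6] w 28.9 gf 59.6 t 23.93
```

```bash

python3 -m creep '[[[0,0,-5],[0,0,0]],[[0,0,-12],[0,0,0]],[[0,0,-18],[0,0,0]],[[0,0,-18],[0,0,0]],[[0,0,-18],[0,0,0]],[[0,0,-18],[0,0,0]],[[0,0,-18],[0,0,0]],[[0,0,-18],[0,0,0]],[[0,0,-18],[0,0,0]],[[0,0,-15],[0,0,0]],[[0,0,-10],[0,0,0]],[[0,0,-2],[0,0,0]]]'
python3 -m creep '[[[0,0,0],[0,0,0]],[[0,0,0],[0,0,0]],[[0,0,0],[0,0,0]]]'
python3 - <<'E'
from h import *
cam('side','pull.png')
todo([.483,.332,.266])
E
```

```text
clock: 25.42
eef_pos: [0.4969, -0.0307, 0.2659]
tool_rot: [-0.158, 0.987, -0.0, 0.0]
ft_force: [0.3, -0.8, -1.2]
grip_width: 0.0287
grasp_force: 59.2
clock: 25.8
eef_pos: [0.4964, -0.0307, 0.2648]
tool_rot: [-0.158, 0.987, 0.0, -0.001]
ft_force: [-0.6, 1.7, -0.4]
grip_width: 0.0285
grasp_force: 59.2
shift mm [-100.3  348.8   -1.1] turn [ 0.    -0.001 -0.   ] tcp [ 0.4965 -0.0307  0.2649] F [-0.5  0.  -1.7] w 28.7 gf 59.2 t 25.85
```

View pics/pull.png

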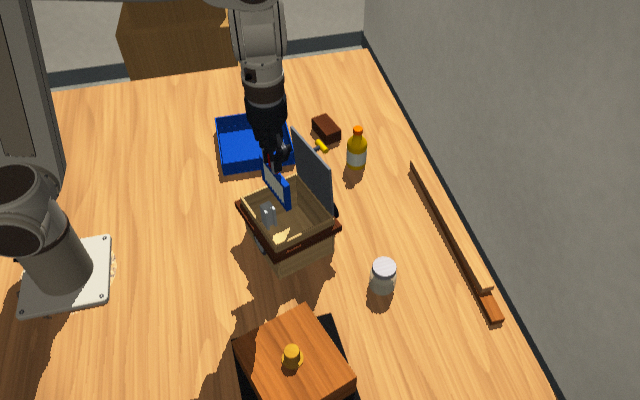

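The filter hangs upright from the fingers at (278,185), clear of the box. The flap at (315,170) is on its +x side, so I move along y first.

```bash

python3 -m creep '[[[0,10,0],[0,0,0]],[[0,20,0],[0,0,0]],[[0,30,0],[0,0,0]],[[0,30,0],[0,0,0]],[[0,30,0],[0,0,0]],[[0,30,0],[0,0,0]],[[0,30,0],[0,0,0]],[[-15,30,0],[0,0,0]],[[-20,30,0],[0,0,0]],[[-20,30,0],[0,0,0]],[[-20,30,0],[0,0,0]],[[-15,20,0],[0,0,0]]]'
python3 -m creep '[[[-8,18,0],[0,0,0]],[[-2,10,0],[0,0,0]],[[0,0,0],[0,0,0]],[[0,0,0],[0,0,0]],[[0,0,0],[0,0,0]],[[0,0,0],[0,0,0]]]'
python3 - <<'E'
from h import *
p=cam('side','end.png'); todo([.483,.332,.266])
w=cloud(p); im=p['image'].astype(int)
g=(abs(im[...,2]-im[...,0])<25)&(w[...,2]>.15)&(w[...,2]<.29)&(abs(w[...,0]-.61)<.06)&(abs(w[...,1])<.09)
print('flap boxx', [((w[g&(abs(w[...,2]-z)<.01)][:,:2]-C)@[np.cos(YAW),np.sin(YAW)]).mean().round(4) for z in(.17,.22,.26)])
E
```

```text
clock: 27.35
eef_pos: [0.4819, 0.3035, 0.2651]
tool_rot: [-0.159, 0.987, 0.0, -0.0]
ft_force: [0.0, -0.4, -1.2]
grip_width: 0.0288
grasp_force: 59.3
clock: 28.1
eef_pos: [0.4832, 0.3306, 0.2656]
tool_rot: [-0.158, 0.988, 0.0, 0.0]
ft_force: [0.1, -0.7, -1.0]
grip_width: 0.0285
grasp_force: 59.3
shift mm [-0.2  1.3 -0.5] turn [ 0.     0.    -0.001] tcp [0.4833 0.3307 0.2655] F [-0.7  0.6 -1.2] w 28.5 gf 59.3 t 28.15
flap boxx [np.float64(0.0716), np.float64(0.0684), np.float64(0.0672)]
```

View pics/end.png

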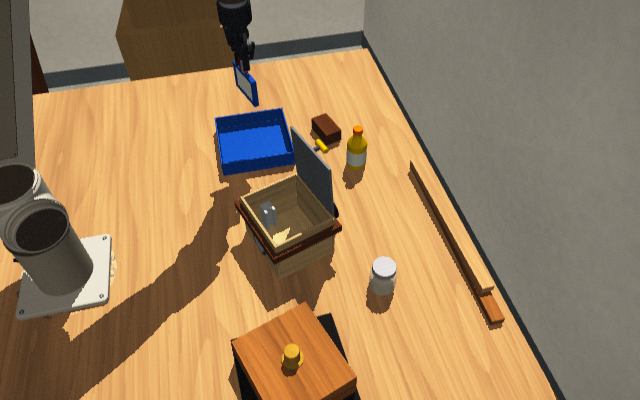

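The filter is held upright at (246,85), high above the tray (255,140). The flap is open and the lid is on the mat at (292,360). Handing in.

```bash
python3 -c "
from workcell import workorder
print(workorder.job_done())"
```

```text
the job is handed in; nothing more can be done
None
```

I handed the job in at about 28 s of the 70 s allowed, and no verdict came back: the lid lies flat, knob up, on the mat, the flap stands open, and the filter is held upright over the middle of the tray with the bystanders untouched.

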